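# Pin the specimen grip into the fork of the test bench

## Task

Couple the specimen grip to the tensile test bench: take the longer of the two ball-lock pins out of the accessory case and, with its button pressed in, slide it through the fork and the grip's tongue until its shoulder meets the fork, then let the button spring back so that the balls lock behind the far cheek. Its button cannot be got at while it lies in the case, so the pin will have to be put down and taken again by flange and button. Leave the shorter pin in its place, and everything else on the desk where it stands.

Things in the scene. Friction and masses are not known exactly. Their poses are not given: they have to be found in the camera images.
- long_pin: Ball-lock pin to fit, 118 mm long, 0.17 kg, steel shank, aluminium handle, black button. Origin on its axis at the shoulder, the handle's front face, near its centre of mass; x along the axis to the nose. In the case it lies level, axis 28 mm above the desk, x along the case's x, y and z square to the flange's sides. On the desk it rests on a flange side and the nose, 8 degrees nose down.
- long_pin_handle (a point): Middle of the long pin's round handle, on the axis, 16 mm behind the shoulder; axes as the pin's. The handle is 18 mm in diameter and 32 mm long, between the shoulder and the flange (x from -32 to 0 mm in the pin's frame).
- long_pin_squeeze (a point): On the axis 41.5 mm behind the shoulder, midway between the flange's front (pin x = -32) and the pressed button's back (-51). Square flange 40 x 40 mm, x -38 to -32; collar 24 mm in diameter, -43 to -38; round button 36 mm in diameter, 7 mm thick, its back at -56 when out. Squeezing flange front and button back together, above or beside the handle, presses it: 24 mm apart when out, 19 mm when in.
- long_pin_nose (a point): Tip of the long pin's shank, on the axis, 62 mm ahead of the shoulder. Shank 14 mm in diameter, its last 4 mm tapering to 10 mm. Two locking balls at +y and -y, 45 to 50 mm ahead of the shoulder, stand out 3 mm each (20 mm over both) when the button is out, and then do not pass the 16 mm holes.
- long_pin_button (a joint): How far the long pin's button is pressed in: 0 fully out, 0.005 m fully in; a spring pushes it out with 3 N (out) to 8 N (in). The balls sink in step with it and are clear of the holes from about 0.003 m.
- short_pin: The other ball-lock pin in the case, the same handle, flange and button, but its shank is only 38 mm long: too short for this fork. Origin and axes as on the long pin. It stays where it is.
- case: Open accessory case with a grey shaped insert, 148 x 202 mm, rim 50 mm high, fixed; it stands left or right. Origin on the desk below the line of the two pins' shoulders, midway between them. Two alike pin places at y = +45 and -45 mm; either pin may lie in either. The insert's top is 46 mm above the desk, level with the tops of the buttons, and begins 2 mm behind each button.
- case_trough (a point): Middle of the floor of the finger trough that runs across the whole insert (along the case's y) under both handles: 32 mm wide (case x from -32 to 0 mm), floor 8 mm above the desk, open on both sides of each handle.
- bench: Horizontal tensile test bench, bed 130 mm (x) by 400 mm (y), 24 mm high, fixed. Origin on the desk below the middle of the fork's eye. x points away from the robot, turned a few degrees, along the axis of the holes; -y leads over the grip to the carriage (87 mm high, 140 mm from the eye) and hand wheel, +y to the load cell (96 mm) and end plate (124 mm high, 140 mm from the eye).
- fork_eye (a point): Middle of the fork on the common axis of its two holes, 64 mm above the desk; axes as the bench's. Two upright cheeks 12 mm thick, 18 mm apart, outer faces at x = -21 and +21 mm, 40 mm high (44 to 84 mm above the desk), from y = -20 to +30 mm, each bored 16 mm in line.
- specimen_grip: Loose clamp for test pieces (0.6 kg, grey block 46 x 54 x 64 mm, top 88 mm above the desk) that stands on the bed with its 15 mm thick tongue already in the fork. Origin at the centre of the 16 mm eye in the tongue, within 2 mm of the fork's axis: the tapered nose of the pin pushes it into line.
- piece_tray: Low white tray of test pieces, 160 x 170 mm, 22 mm high, fixed, on the other side from the case; origin below its middle. The desk between the case, this tray and the bench, straight ahead of the robot, is clear.
- oil_bottle: White bottle, 48 mm in diameter, 125 mm high, left of the bench; origin under its middle.
- molecule: Ball-and-stick model, about 80 mm across and 68 mm high, right of the bench; origin under its middle.
- test_weight: Steel weight with a knob, 44 mm in diameter, 70 mm high, behind the bench; origin under its middle.
- spanner: Flat open-ended spanner, 170 mm long, 8 mm high, lying right of the bench; origin under its middle.
- screwdriver: Screwdriver with a black handle, 180 mm long, 26 mm high, lying behind the bench; origin under its middle.
Not all that is in view belongs to the job. What is shaped like the long_pin but blue or yellow is not meant. What is shaped like the specimen_grip but purple is not meant.

How it is judged:
By the outcome, as a careful person would: the job done as asked, in the order asked, and still so for the second after the job is handed in, with the robot touching nothing.
It also fails if it takes over 51 s, if anything falls off the work surface, if the arm or the gripper's body presses on something with over 40 N, if the wrist force passes 120 N, or if a joint passes its speed limit or range.

## Robot

A 7-joint arm with a two-finger parallel gripper is mounted at the origin on the work surface. World frame = base frame: x ahead of the robot, y to its left, z up, the work surface at z = 0. Lengths are in mm, angles in rad, forces in N, time in s.
With the tool pointing down it reaches from about 400 to 875 mm from the base axis. Payload 6.5 kg.
Tool frame: the origin (TCP) lies between the finger pads; the fingertips stand 25 mm ahead of it and the grasp point (between the pads) lies 6 mm ahead of it; z points along the fingers, y is the line along which they close (so a half turn about z gives the same grasp; the last joint's range is limited). The gripper opens to 88 mm and grips with 3 to 60 N. Pads are 18 mm wide; open, the fingers measure 123 mm over their backs; the gripper's body (75 mm by 187 mm) begins 45 mm behind the grasp point.
Start: joints at [-1.245, 0.536, -0.004, 1.538, 0.003, 1.067, -0.071], TCP at [248.198, 600.739, 263.716] pointing down, gripper open.
Joint ranges: [-2.7, 2.7], [-0.37, 2.16], [-1.27, 1.26], [0.24, 2.4], [-1.31, 4.45], [0.19, 1.91], [-2.76, 2.76]. Speed limits (rad/s): [2.39, 2.39, 3.14, 3.14, 3.14, 3.14, 3.14].

## Interface

Orientations are given as a rotation vector (axis times angle).
In Python, from station import ctrl, vision, models gives the robot as it stands.
- The arm moves only by the tool carry_out, never from a script. Its argument "steps" is a list of rows, each a list of 4 numbers: the shift along the tool's x, y, z in mm, then the turn about the tool's z in degrees. In form: [[tx, ty, tz, spin], ...]. A call has 1 to 10 rows; each row is the pose to reach, as a shift and turn from the pose commanded when the call began, along the tool's axes at that moment; what a row does not reach only later rows make up. A row lasts 1/10 s, in which the tool goes at most 50 mm and 8.59 degrees, less where a joint would pass 70% of its speed; a pose out of reach is approached as far as the arm can. A call with a gripper value outside its range is refused whole. "grip" is the closure in counts, from 0 (fully open) to 255 (shut), set as the call begins (left out, the last holds). The fingers move at their own pace and stop on an object; "force" is the grip in N (left out, the last holds). Time passes only in rows, so rows that repeat a pose let the fingers close. It gives the time, the measured TCP pose, the force, the opening and the grip force at its end, in the units of the state.
- ctrl.state(): the state, without advancing time (a new reading comes with each control period).
- vision.read_camera(name): name is "side" or "top"; returns the picture (400x640x3 uint8, red, green, blue); there is no depth.
- vision.camera_model(name): a dict with "intrinsics" (3x3 intrinsics, pixels), "extrinsics" (4x4, takes a point from world to camera coordinates). Camera axes: x right, y up, looking along -z (the intrinsics and any distortion apply to the point x, -y, -z); pixel columns grow to the right and rows downward; lengths in mm; the calibration is good to about 2 mm. A picture is of the moment at which its call begins. camera_model takes no time and is no camera call.
- ctrl.sign_off(): hands the job in; it is judged then, once.
Trained networks look in the newest picture that a camera, given by its name, has taken for a name from the list of things; names that differ only in an ending like _2 or _b are one class to them, and where a whole thing is asked for, a point or a joint stands for the part that bears it (a point fixed in the world has none). Each returns a list of dicts, best first, with "p" (0 to 1); they miss things now and then, are a little off and sometimes report something else, mostly with a low value. They report only what shows in the picture. A call takes as long as a camera call. They do not tell look-alikes from the thing itself.
- models.masks_of(camera, thing): "region" (400x640 bool, what is visible of it).
- models.spot_point(camera, thing): "xyz" ([x, y, z] in mm, in the coordinates of the camera as it stood for that picture, good to about 4 mm: a listed point, or the origin of a listed thing).
The state is a dict: "time_s": time; "q": joint angles; "qd": joint speeds; "joint_efforts": joint torques, N m; "tool_pos": TCP position; "orientation": TCP orientation; "ft_force": force on the tool from outside, world axes, zero at the start; "torque": the same for the moment, N m; "grip_width": opening from 0.0 (shut) to 1.0 (fully open); "gripper_force": force on a finger pad.
Only numpy, scipy, OpenCV 4.12 (cv2) and the standard library are available. Lean on these libraries where they do the work, as an engineer would, in place of code of your own. Each camera call takes 0.05 s, during which the arm holds its last target. There are 200 camera calls.

## Working session

There is one attempt and no reset: what is moved stays moved. The work goes in short steps, Python scripts to look and compute and a tool call to move; the robot and the scene stay as the last step left them, time stands still between calls to the robot, and variables do not carry over. Pictures are saved under pics/ and viewed, at most 10 in all, crops included, and the job is handed in when it is done.

Besides the shell and the picture viewer there is one more tool, called as name([rows], argument=value, ...), one row to a line, values as JSON. carry_out: Moves the arm, as the interface text tells. Its arguments: {"type":"object","properties":{"steps":{"type":"array"},"grip":{"type":"number"},"force":{"type":"number"}},"required":["steps"]}

```bash
ls; mkdir -p pics
cat > h.py <<'E'
import numpy as np, cv2
from station import ctrl, vision, models
from scipy.spatial.transform import Rotation as R
def w(cam,p):
    E=np.array(vision.camera_model(cam)["extrinsics"]); return np.linalg.inv(E)@np.r_[p,1]
def px(cam,p):
    m=vision.camera_model(cam);E=np.array(m["extrinsics"]);c=(E@np.r_[p,1])[:3];u=np.array(m["intrinsics"])@[c[0],-c[1],-c[2]];return u[:2]/u[2]
def ray(cam,uv,z):
    m=vision.camera_model(cam);E=np.linalg.inv(np.array(m["extrinsics"]));d=np.linalg.inv(np.array(m["intrinsics"]))@[uv[0],uv[1],1]
    d=E[:3,:3]@[d[0],-d[1],-d[2]];o=E[:3,3];return o+d*(z-o[2])/d[2]
def save(im,n): cv2.imwrite("pics/"+n,im[:,:,::-1])
E
python3 - <<'E'
from h import *
for c in ["top","side"]:
    im=vision.read_camera(c); save(im,c+"0.png"); np.save(c+"0.npy",im)
    m=vision.camera_model(c); print(c,[k for k in m],np.round(m["intrinsics"],1).tolist(),np.round(np.linalg.inv(m["extrinsics"])[:3],2).tolist())
    for t in ["long_pin","long_pin_handle","long_pin_nose","short_pin","case","case_trough","bench","fork_eye","specimen_grip","piece_tray"]:
        for r in models.spot_point(c,t)[:3]: 
            p=w(c,r["xyz"])[:3];print(c,t,round(r["p"],2),p.round(0),px(c,p).round(0))
print(ctrl.state())
E
```

```text
pics
top ['intrinsics', 'extrinsics'] [[385.6, 0.0, 312.7], [0.0, 385.6, 198.9], [0.0, 0.0, 1.0]] [[0.03, 0.98, -0.18, 332.43], [-1.0, 0.03, 0.01, -34.67], [0.01, 0.18, 0.98, 1074.71]]
top long_pin 0.79 [ 263. -473.   13.] [471. 299.]
top long_pin 0.71 [ 404. -233.   21.] [382. 244.]
top long_pin 0.71 [ 222. -304.   13.] [408. 313.]
top long_pin_handle 0.87 [ 386. -233.   29.] [382. 250.]
top long_pin_handle 0.76 [ 213. -315.   20.] [413. 317.]
top long_pin_handle 0.74 [ 274. -459.   13.] [465. 295.]
top long_pin_nose 0.83 [ 262. -257.    8.] [390. 297.]
top long_pin_nose 0.74 [ 463. -224.   23.] [378. 222.]
top long_pin_nose 0.64 [ 227. -519.    7.] [487. 313.]
top short_pin 0.5 [ 409. -324.   27.] [415. 243.]
top case 0.83 [ 407. -277.   -2.] [396. 244.]
top case_trough 0.84 [ 394. -276.    6.] [396. 248.]
top case_trough 0.39 [ 464. -225.   24.] [379. 222.]
top bench 0.58 [636.  17.   1.] [293. 161.]
top fork_eye 0.61 [637.  18.  64.] [292. 154.]
top fork_eye 0.55 [ 389. -233.   27.] [382. 249.]
top specimen_grip 0.75 [638.  14.  61.] [293. 154.]
top specimen_grip 0.71 [ 779. -278
[... 1235 characters left out ...]
([-1.24522611,  0.53640999, -0.00440681,  1.53787773,  0.00259173,
        1.0672938 , -0.0712025 ]), 'qd': array([ 1.59584408e-03, -9.24469606e-04, -1.09764241e-03, -5.19591146e-04,
        1.20803903e-03,  3.72873850e-05,  7.00185348e-04]), 'joint_efforts': array([-1.01474834e-03, -5.70906007e+01,  9.89626385e-01, -2.51925659e+01,
       -5.61462971e-02,  1.08104435e-02,  5.01833233e-05]), 'tool_pos': array([248.18041116, 600.75994671, 263.71804616]), 'orientation': array([6.11404134e-01, 3.08150354e+00, 2.26672303e-05]), 'ft_force': array([-0.32782287,  0.2419502 ,  0.00456568]), 'torque': array([0.05654027, 0.00560294, 0.01623716]), 'gripper_force': 0.0, 'grip_width': 1.0012032915567106}
```

Run:
```python
import numpy as np,cv2
im=np.load("top0.npy"); s=np.load("side0.npy")
a=cv2.resize(im[190:310,330:510],None,fx=4,fy=4,interpolation=cv2.INTER_CUBIC)
cv2.imwrite("pics/crop0.png",a[:,:,::-1])
```

```text
(no output)
```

View pics/top0.png

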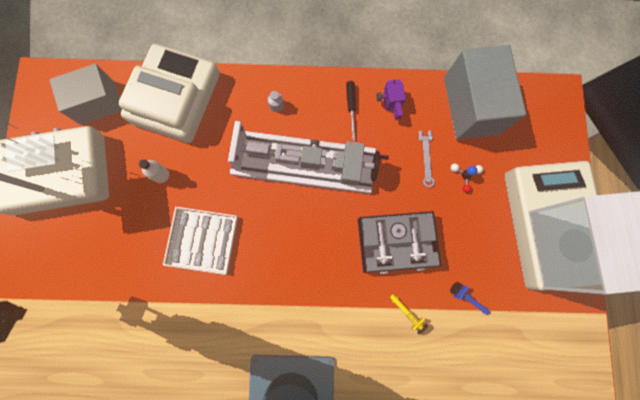

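View pics/crop0.png

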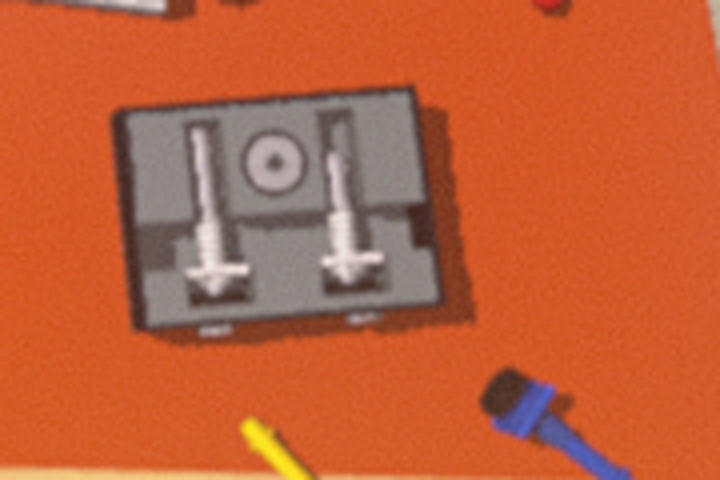

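The top picture shows the case at (398,243). What could be mistaken for the pin:
- The long-shank grey pin at (382,245), left place.
- The short grey pin at (416,243).
- The yellow look-alike at (408,313).
- The blue look-alike at (470,298).

I choose (382,245); the crop shows its shank filling the slot. The bench fork is near (293,154).

Run:
```python
from h import *
C=[(359.5,217),(433.75,212),(440,265.5),(364.25,272)]
P=np.array([ray("top",c,50)[:2] for c in C]); print(P.round(0).tolist())
print("case yaw",[np.degrees(np.arctan2(*(v))).round(1) for v in [-(P[0]-P[1])*[1,-1],-(P[3]-P[2])*[1,-1]]],"x-dir",[np.degrees(np.arctan2(v[1],v[0])).round(1) for v in [P[0]-P[3],P[1]-P[2]]])
F={c:[] for c in("top","side")}
acc={}
for i in range(4):
  for c in F:
    F[c].append(vision.read_camera(c).astype(float))
    for t in ["fork_eye","specimen_grip","bench","long_pin_handle","case"]:
        for r in models.spot_point(c,t):
            p=w(c,r["xyz"])[:3]
            g=(636,17,p[2]) if t in("fork_eye","specimen_grip","bench") else (390,-235,25) if t!="case" else (408,-276,0)
            if np.linalg.norm(p-g)<25: acc.setdefault((t,c),[]).append(p)
for k,v in acc.items(): print(k,len(v),np.mean(v,0).round(1),np.std(v,0).round(1))
m={c:np.mean(F[c],0) for c in F}
for c in F: np.save(c+"avg.npy",m[c])
a=cv2.resize(m["top"][110:205,220:390],(800,447),interpolation=cv2.INTER_CUBIC)
save(a,"benchtop.png")
a=cv2.resize(m["side"][120:240,270:430],(800,600),interpolation=cv2.INTER_CUBIC)
save(a,"benchside.png")
s=ctrl.state();print(s["time_s"],R.from_rotvec(s["orientation"]).as_matrix().round(3).tolist())
```

```text
[[472.0, -169.0], [491.0, -369.0], [349.0, -381.0], [328.0, -182.0]]
case yaw [np.float64(5.4), np.float64(6.2)] x-dir [np.float64(5.1), np.float64(4.9)]
('fork_eye', 'top') 6 [636.3  17.1  52.7] [ 1.4  0.7 24.1]
('specimen_grip', 'top') 4 [636.6  16.4  63.8] [1.  0.9 1.1]
('bench', 'top') 4 [633.7  19.2   0.9] [2.  1.  1.8]
('long_pin_handle', 'top') 4 [ 385.6 -234.3   28. ] [0.8 1.  1.4]
('case', 'top') 4 [ 408.1 -277.9   -0.5] [2.  0.5 1.7]
('fork_eye', 'side') 4 [637.8  19.9  66.4] [1.  1.2 0.9]
('specimen_grip', 'side') 4 [637.7  16.9  61.5] [1.1 2.  1. ]
('bench', 'side') 4 [633.7  18.8  -1.6] [0.5 1.7 1.8]
('long_pin_handle', 'side') 4 [ 390.2 -233.1   24.3] [1.5 0.9 1.3]
('case', 'side') 4 [ 408.8 -274.1   -1.2] [0.5 0.7 1.4]
3.5 [[-0.924, 0.382, 0.0], [0.382, 0.924, 0.0], [-0.0, 0.0, -1.0]][ WARN:0@9.768] global loadsave.cpp:1063 imwrite_ Unsupported depth image for selected encoder is fallbacked to CV_8U.
```

View pics/benchtop.png

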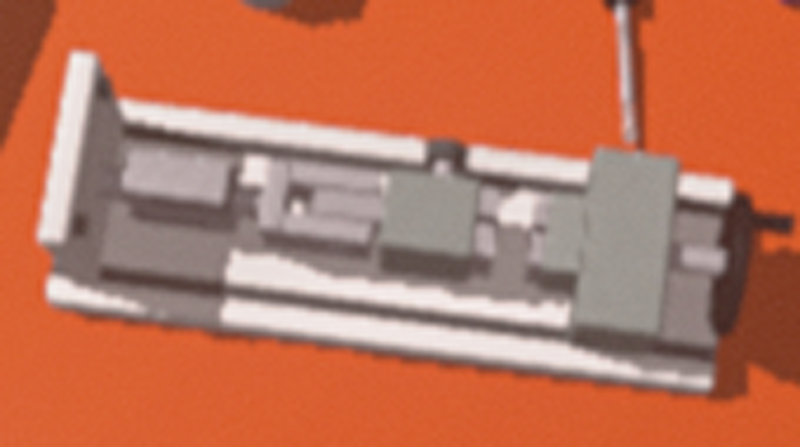

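View pics/benchside.png

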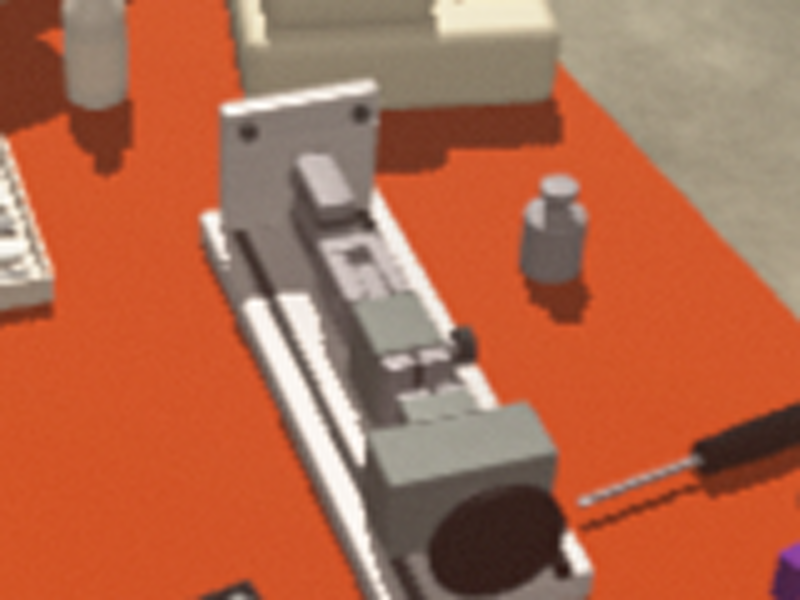

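Bench axis rises slightly to the right; the fork middle is at about (290,154) in the top view. The networks agree on fork_eye ≈ (637,18,65) and handle ≈ (388,-233,27). Setting out now.

carry_out([
  [-461,-298,0,-28],
  [-461,-298,0,-28],
  [-461,-298,0,-28],
  [-461,-298,0,-28],
  [-461,-298,0,-28],
  [-461,-298,0,-28],
  [-461,-298,0,-28],
  [-461,-298,0,-28],
  [-461,-298,0,-28],
  [-461,-298,0,-28],
], grip=110, force=40)

```text
time_s: 4.5
tool_pos: [533.6, 187.8, 264.1]
orientation: [-0.152, 3.137, 0.0]
ft_force: [0.6, 1.2, -0.1]
grip_width: 0.571
gripper_force: 0.0
```

```bash
cat >> h.py <<'E'
def go(x,y,z,a):
    "shift/spin from measured TCP to world x,y,z with tool y at world angle a (deg, mod 180)"
    s=ctrl.state();M=R.from_rotvec(s["orientation"]).as_matrix();d=M.T@(np.array([x,y,z])-s["tool_pos"])
    c=np.degrees(np.arctan2(M[1,1],M[0,1]));sp=-((a-c+90)%180-90)
    print("t",round(s["time_s"],2),"pos",s["tool_pos"].round(1),"yang",round(c,2),"tilt",np.round(M[:,2],3),"w",round(88*s["grip_width"],1),"F",s["gripper_force"],"ft",s["ft_force"].round(1),"q7",s["q"][6].round(2)); print("-> shift",d.round(1),"spin",round(sp,1))
E
python3 - <<'E'
from h import *
go(388,-233,110,95.4)
for A,B,z in [((230.6,174.4),(371.5,192.9),0),((245.5,131.2),(376.2,148.2),24)]:
    a=ray("top",A,z);b=ray("top",B,z);d=a-b;print(a.round(0),b.round(0),"bench yaw",np.degrees(np.arctan2(-d[0],d[1])))
E
```

```text
t 4.5 pos [533.6 187.8 264.1] yang 95.56 tilt [ 0.001  0.    -1.   ] w 50.3 F 0.0 ft [ 0.6  1.2 -0.1] q7 1.26
-> shift [ 185.8 -404.7  153.8] spin 0.2
[592. 194.   0.] [ 549. -209.    0.] bench yaw -6.059128221374702
[714. 154.  24.] [ 674. -219.   24.] bench yaw -6.0681826882311105
```

carry_out([
  [186,-405,100,0],
  [186,-405,100,0],
  [186,-405,100,0],
  [186,-405,100,0],
  [186,-405,100,0],
  [186,-405,100,0],
  [186,-405,100,0],
  [186,-405,100,0],
  [186,-405,100,0],
  [186,-405,154,0],
])

```text
time_s: 5.5
tool_pos: [388.1, -238.5, 118.3]
orientation: [-0.139, 3.13, -0.012]
ft_force: [1.1, 1.2, 0.8]
grip_width: 0.569
gripper_force: 0.0
```

Run:
```python
from h import *
go(388,-233,37,95.4)
t=vision.read_camera("top");s=vision.read_camera("side")
a=cv2.resize(t[190:310,330:490],(640,480),interpolation=cv2.INTER_CUBIC)
b=cv2.resize(s[210:310,240:370],(624,480),interpolation=cv2.INTER_CUBIC)
save(cv2.resize(np.hstack([a,b]),(800,304)),"above.png")
```

```text
t 5.5 pos [ 388.1 -238.5  118.3] yang 95.08 tilt [ 0.009 -0.007 -1.   ] w 50.0 F 0.0 ft [1.1 1.2 0.8] q7 2.24
-> shift [ 0.3  6.1 81.3] spin -0.3
```

View pics/above.png

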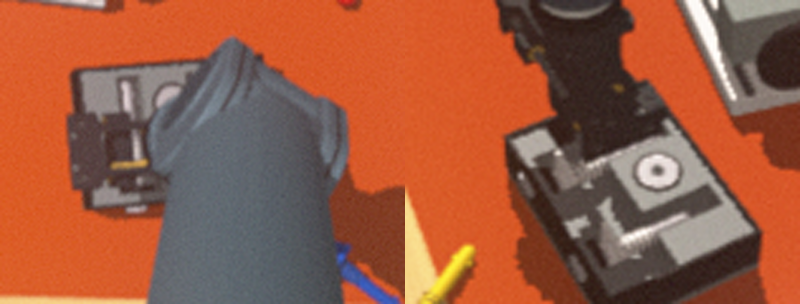

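carry_out([
  [0,0,20,0],
  [0,0,20,0],
  [0,0,20,0],
])

```text
time_s: 5.9
tool_pos: [387.9, -230.2, 97.0]
orientation: [-0.155, 3.137, 0.0]
ft_force: [0.6, -0.6, -0.0]
grip_width: 0.562
gripper_force: 0.0
```

Run:
```python
from h import *
go(388,-233,37,95.4)
```

```text
t 5.9 pos [ 387.9 -230.2   97. ] yang 95.64 tilt [ 0.001  0.    -1.   ] w 49.4 F 0.0 ft [ 0.6 -0.6 -0. ] q7 2.24
-> shift [ 0.2 -2.8 60. ] spin 0.2
```

carry_out([
  [0,-3,0,0],
  [0,-3,25,0],
  [0,-3,45,0],
  [0,-3,60,0],
  [0,-3,60,0],
  [0,-3,60,0],
])

```text
time_s: 6.5
tool_pos: [387.9, -234.1, 36.5]
orientation: [-0.153, 3.137, -0.001]
ft_force: [-0.7, -0.6, -0.2]
grip_width: 0.568
gripper_force: 0.0
```

carry_out([
  [0,0,0,0],
  [0,0,0,0],
  [0,0,0,0],
  [0,0,0,0],
  [0,0,0,0],
  [0,0,0,0],
  [0,0,0,0],
], grip=255, force=40)

```text
time_s: 7.2
tool_pos: [387.4, -234.0, 35.7]
orientation: [-0.152, 3.138, -0.0]
ft_force: [-1.0, 0.3, 5.6]
grip_width: 0.187
gripper_force: 39.9
```

carry_out([
  [0,0,-15,0],
  [0,0,-40,0],
  [0,0,-80,0],
  [0,0,-110,0],
  [0,0,-110,0],
  [0,0,-110,0],
])

```text
time_s: 7.8
tool_pos: [387.2, -233.7, 145.4]
orientation: [-0.152, 3.137, -0.0]
ft_force: [-0.7, 0.1, -1.3]
grip_width: 0.186
gripper_force: 40.0
```

Run:
```python
from h import *
go(462,36.7,100,83.9)
```

```text
t 7.8 pos [ 387.2 -233.7  145.4] yang 95.56 tilt [ 0. -0. -1.] w 16.3 F 40.01257538795471 ft [-0.7  0.1 -1.3] q7 2.23
-> shift [-100.7  261.9   45.4] spin 11.7
```

carry_out([
  [-20,45,0,3],
  [-40,90,0,6],
  [-60,135,0,9],
  [-75,180,10,12],
  [-90,225,30,12],
  [-101,262,45,12],
  [-101,262,45,12],
  [-101,262,45,12],
  [-101,262,45,12],
])

```text
time_s: 8.7
tool_pos: [461.5, 35.1, 99.8]
orientation: [-0.179, -3.135, 0.002]
ft_force: [-0.3, -0.2, -1.7]
grip_width: 0.188
gripper_force: 40.0
```

Run:
```python
from h import *
go(462,36.7,32,83.9)
t=vision.read_camera("top");s=vision.read_camera("side")
for c in("top","side"):
    for n in("long_pin","long_pin_nose"):
        for r in models.spot_point(c,n)[:5]: 
            p=w(c,r["xyz"])[:3]
            if p[1]>-150: print(c,n,round(r["p"],2),p.round(0),px(c,p).round(0))
a=cv2.resize(t[150:290,220:390],(583,480),interpolation=cv2.INTER_CUBIC)
b=cv2.resize(s[150:290,230:390],(549,480),interpolation=cv2.INTER_CUBIC)
save(cv2.resize(np.hstack([a,b]),(800,340)),"held.png")
```

```text
t 8.7 pos [461.5  35.1  99.8] yang 83.46 tilt [-0.002 -0.001 -1.   ] w 16.6 F 40.0191530585289 ft [-0.3 -0.2 -1.7] q7 1.44
-> shift [-0.5  1.7 67.8] spin -0.4
top long_pin_nose 0.52 [ 791. -149.   -2.] [351. 112.]
side long_pin 0.61 [478.  39.  89.] [295. 182.]
side long_pin_nose 0.66 [541.  33.  89.] [314. 178.]
```

View pics/held.png

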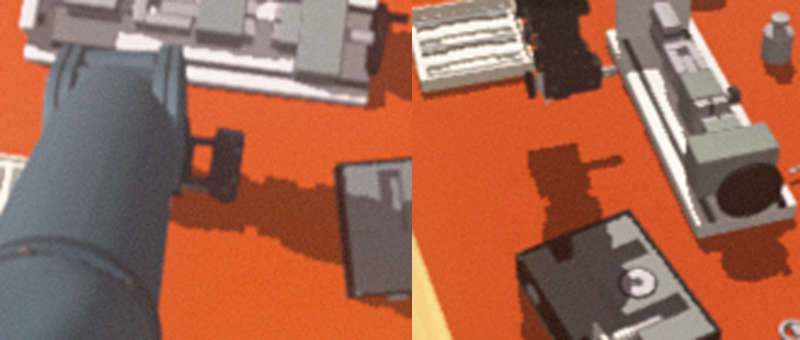

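Left shows only the arm. On the right, the case keeps just the short pin, and the long pin is held level with its nose towards the bench, at about (314,178) full-frame. Lowering it now.

carry_out([
  [0,1,25,0],
  [0,1,45,0],
  [0,1,60,0],
  [0,1,68,0],
  [0,1,71,0],
  [0,1,71,0],
  [0,1,71,0],
])

```text
time_s: 9.7
tool_pos: [463.0, 37.6, 30.1]
orientation: [0.177, 3.136, 0.0]
ft_force: [0.5, -0.1, -1.1]
grip_width: 0.182
gripper_force: 40.0
```

carry_out([
  [0,0,1,0],
  [0,0,1,0],
  [0,0,1,0],
  [0,0,1,0],
  [0,0,1,0],
  [0,0,1,0],
], grip=130)

```text
time_s: 10.3
tool_pos: [462.5, 37.7, 28.6]
orientation: [0.177, 3.137, 0.0]
ft_force: [-0.4, -0.3, 0.0]
grip_width: 0.491
gripper_force: 0.0
```

carry_out([
  [0,0,-25,0],
  [0,0,-60,0],
  [0,0,-100,0],
  [0,0,-120,0],
  [0,0,-120,0],
])

```text
time_s: 10.8
tool_pos: [464.3, 37.9, 151.1]
orientation: [0.177, 3.131, 0.002]
ft_force: [-0.5, -0.1, 0.3]
grip_width: 0.49
gripper_force: 0.0
```

Run:
```python
from h import *
go(437,39.4,80,-6.1)
acc={}
for i in range(3):
  t=vision.read_camera("top");s=vision.read_camera("side")
  for c in("top","side"):
    for n in("long_pin","long_pin_nose","long_pin_squeeze"):
        for r in models.spot_point(c,n): 
            p=w(c,r["xyz"])[:3]
            if abs(p[1]-35)<60 and p[0]<560: acc.setdefault((c,n),[]).append(p)
for k,v in acc.items(): print(k,len(v),np.mean(v,0).round(1),np.std(v,0).round(1))
b=cv2.resize(s[140:260,220:380],(800,600),interpolation=cv2.INTER_CUBIC)
save(b,"down.png")
```

```text
t 10.8 pos [464.3  37.9 151.1] yang 83.55 tilt [ 0.005  0.001 -1.   ] w 43.1 F 0.0 ft [-0.5 -0.1  0.3] q7 1.41
-> shift [27.7 -1.7 71. ] spin 89.6
('side', 'long_pin') 3 [478.   41.1  12.9] [0.8 1.1 2. ]
('side', 'long_pin_nose') 3 [543.4  34.2   5.9] [1.6 1.3 0.8]
('side', 'long_pin_squeeze') 3 [439.9  38.6  16.1] [2.4 0.5 0.8]
```

View pics/down.png

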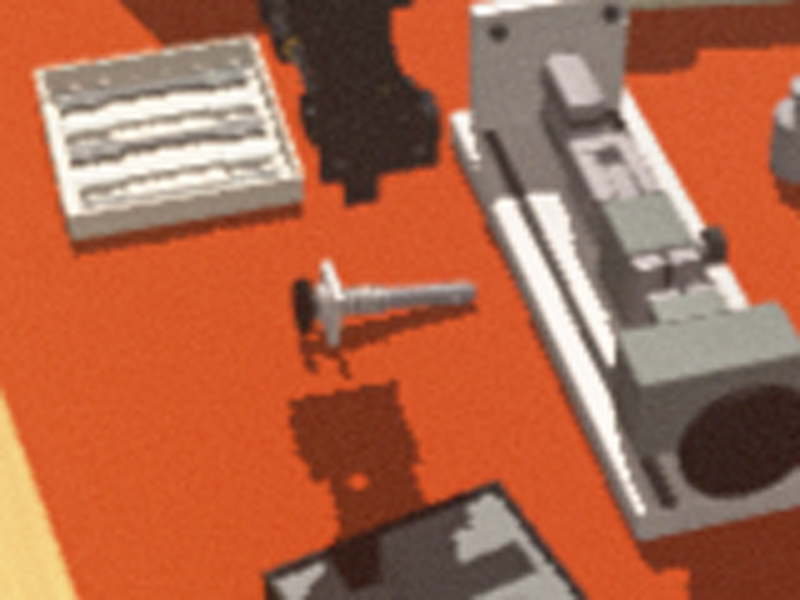

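The pin lies on the desk on its flange, with the button at (303,302) and the nose at (470,293) in the crop. Now turning 90° to squeeze flange and button.

carry_out([
  [5,0,0,8.5],
  [10,0,0,17],
  [15,0,0,25.5],
  [20,0,0,34],
  [25,0,0,42.5],
  [28,-1,10,51],
  [28,-1,20,59.5],
  [28,-1,30,68],
  [28,-1,40,76.5],
  [28,-1,40,85],
])

```text
time_s: 13.0
tool_pos: [434.0, 39.8, 107.7]
orientation: [-2.255, -2.186, 0.002]
ft_force: [0.6, 0.4, -0.5]
grip_width: 0.49
gripper_force: 0.0
```

carry_out([
  [0,0,0,4.6],
  [0,0,0,4.6],
  [0,0,0,4.6],
])

```text
time_s: 13.3
tool_pos: [434.6, 39.9, 108.6]
orientation: [2.333, 2.104, 0.0]
ft_force: [-0.0, -0.5, -0.2]
grip_width: 0.49
gripper_force: 0.0
```

Run:
```python
from h import *
go(436,40,56,-6.3)
```

```text
t 13.3 pos [434.6  39.9 108.6] yang -5.89 tilt [ 0. -0. -1.] w 43.1 F 0.0 ft [-0.  -0.5 -0.2] q7 0.2
-> shift [ 0.2  1.3 52.6] spin 0.4
```

carry_out([
  [0,1,25,0],
  [0,1,40,0],
  [0,1,50,0],
  [0,1,53,0],
  [0,1,53,0],
  [0,1,53,0],
])

```text
time_s: 13.9
tool_pos: [436.0, 39.7, 56.0]
orientation: [2.335, 2.101, 0.001]
ft_force: [1.1, 0.1, -0.4]
grip_width: 0.489
gripper_force: 0.0
```

Run:
```python
from h import *
go(436,40,56,-6.3)
s=vision.read_camera("side")
b=cv2.resize(s[150:230,240:340],(750,600),interpolation=cv2.INTER_CUBIC)
save(b,"squeeze.png")
```

```text
t 13.9 pos [436.   39.7  56. ] yang -6.04 tilt [ 0.001  0.    -1.   ] w 43.1 F 0.0 ft [ 1.1  0.1 -0.4] q7 0.29
-> shift [ 0.3 -0.   0. ] spin 0.3
```

View pics/squeeze.png

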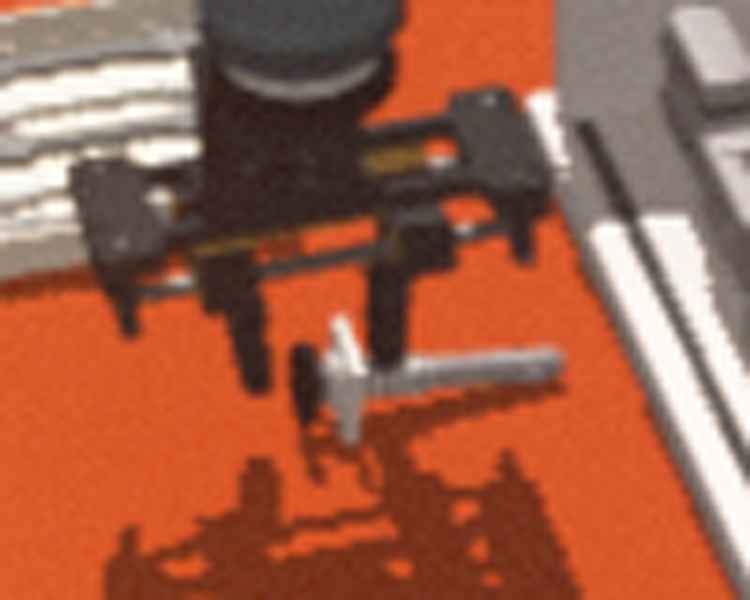

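The fingers straddle flange and button: rear finger at (260,380), front finger at (385,350) above the handle. Squeezing now.

carry_out([
  [0,0,0,0],
  [0,0,0,0],
  [0,0,0,0],
  [0,0,0,0],
  [0,0,0,0],
  [0,0,0,0],
  [0,0,0,0],
  [0,0,0,0],
], grip=255, force=45)

```text
time_s: 14.75
tool_pos: [435.6, 39.8, 55.9]
orientation: [-2.335, -2.101, -0.001]
ft_force: [-0.9, 0.7, 6.2]
grip_width: 0.205
gripper_force: 44.4
```

carry_out([
  [0,0,-10,0],
  [0,0,-25,0],
  [0,0,-44,0],
  [0,0,-44,0],
  [0,0,-44,0],
  [0,0,-44,0],
])

```text
time_s: 15.35
tool_pos: [435.0, 39.8, 99.0]
orientation: [-2.335, -2.101, 0.002]
ft_force: [-0.5, 0.1, -2.2]
grip_width: 0.204
gripper_force: 44.2
```

Run:
```python
from h import *
go(535,28.9,100,-6.1)
acc={}
for i in range(4):
  s=vision.read_camera("side")
  for c in("side",):
    for n in("long_pin","long_pin_nose","long_pin_handle","fork_eye"):
        for r in models.spot_point(c,n): 
            p=w(c,r["xyz"])[:3]
            if abs(p[1]-35)<60 and p[0]<660: acc.setdefault((c,n),[]).append(p)
for k,v in acc.items(): print(k,len(v),np.mean(v,0).round(1),np.std(v,0).round(1))
b=cv2.resize(s[140:220,250:350],(750,600),interpolation=cv2.INTER_CUBIC)
save(b,"lift.png")
```

```text
t 15.35 pos [435.   39.8  99. ] yang -6.03 tilt [-0.001 -0.    -1.   ] w 17.9 F 44.19491093605757 ft [-0.5  0.1 -2.2] q7 0.22
-> shift [ -0.3 100.6  -1.1] spin 0.1
('side', 'long_pin') 6 [497.6  37.5  59.2] [62.6  8.9  2.3]
('side', 'long_pin_nose') 5 [523.7  34.2  52.7] [27.   3.1  2.9]
('side', 'long_pin_handle') 4 [460.2  38.6  57.9] [1.8 1.1 1.6]
('side', 'fork_eye') 3 [637.4  18.3  66.4] [0.4 0.2 1.1]
```

View pics/lift.png

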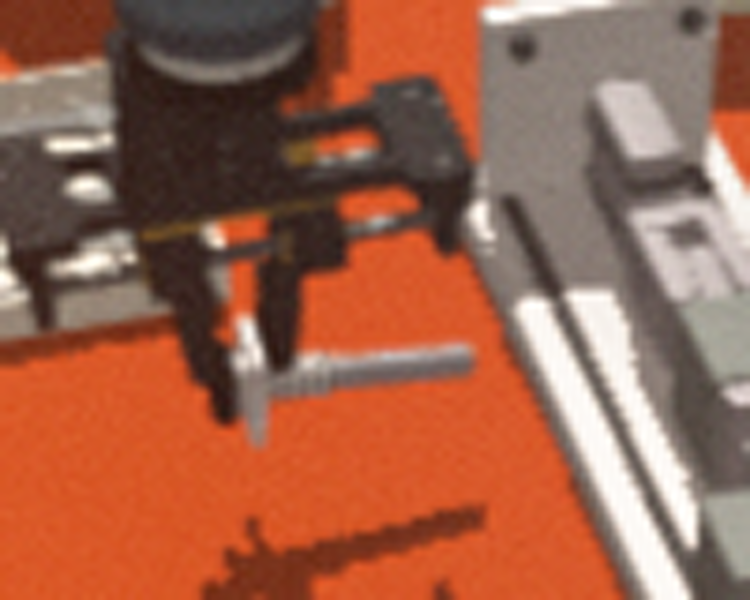

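The pin is lifted with its button pressed (opening about 19 mm), nose at crop (472,361), flange at (250,380). Next I check its pitch against a level model.

Run:
```python
from h import *
from scipy.optimize import least_squares
yaw=np.radians(-6.05)
d0=np.array([np.cos(yaw),np.sin(yaw),0])
acc={}
vision.read_camera("side"); r=models.masks_of("side","long_pin")
for q in r:
    v,u=np.nonzero(q["region"]); print(round(q["p"],2),len(u),u.mean().round(),v.mean().round())
best=[q for q in r if abs(np.nonzero(q["region"])[1].mean()-295)<20 and abs(np.nonzero(q["region"])[0].mean()-190)<20][0]["region"]
v,u=np.nonzero(best); 
cols=[(c,v[u==c].mean(),(u==c).sum()) for c in range(u.min(),u.max()+1)]
print([(c,round(m,1),n) for c,m,n in cols])
S=[(c,m) for c,m,n in cols if c>296 and c<u.max()-1]
sl=np.polyfit(*zip(*S),1);print("mask slope",sl)
for pitch in (-8,-4,-2,0,2):
    p=np.radians(pitch);d=d0*np.cos(p)+[0,0,np.sin(p)]
    sh=np.array([435,39.8,63])+41.5*d0
    a=px("side",sh);b=px("side",sh+62*d);print(pitch,a.round(1),b.round(1),"slope",round((b-a)[1]/(b-a)[0],4))
```

```text
0.76 219 293.0 190.0
0.62 504 288.0 355.0
0.56 450 246.0 313.0
0.25 198 313.0 290.0
0.17 253 418.0 208.0
[(278, np.float64(193.0), np.int64(1)), (279, np.float64(193.0), np.int64(5)), (280, np.float64(192.0), np.int64(9)), (281, np.float64(191.0), np.int64(9)), (282, np.float64(190.5), np.int64(12)), (283, np.float64(190.5), np.int64(14)), (284, np.float64(192.0), np.int64(13)), (285, np.float64(192.5), np.int64(12)), (286, np.float64(191.5), np.int64(6)), (287, np.float64(191.5), np.int64(4)), (288, np.float64(191.0), np.int64(5)), (289, np.float64(191.0), np.int64(5)), (290, np.float64(190.5), np.int64(6)), (291, np.float64(190.0), np.int64(7)), (292, np.float64(190.0), np.int64(7)), (293, np.float64(190.0), np.int64(7)), (294, np.float64(189.5), np.int64(6)), (295, np.float64(189.5), np.int64(6)), (296, np.float64(189.5), np.int64(6)), (297, np.float64(189.5), np.int64(6)), (298, np.float64(189.5), np.int64(6)), (299, np.float64(189.0), np.int64(5)), (300, np.float64(189.0), np.int64(5)), (301, np.float64(189.0), np.int64(5)), (302, np.float64(189.0), np.int64(5)), (303, np.float64(188.5), np.int64(4)), (304, np.float64(188.5), np.int64(4)), (305, np.float64(188.5), np.int64(4)), (306, np.float64(188.0), np.int64(5)), (307, np.float64(188.0), np.int64(5)), (308, np.float64(188.0), np.int64(5)), (309, np.float64(188.0), np.int64(5)), (310, np.float64(188.0), np.int64(5)), (311, np.float64(187.5), np.int64(4)), (312, np.float64(187.5), np.int64(4)), (313, np.float64(187.5), np.int64(2))]
mask slope [-1.32142857e-01  2.28704762e+02]
-8 [294.7 188.6] [313.4 187.2] slope -0.0772
-4 [294.7 188.6] [313.5 186.1] slope -0.1325
-2 [294.7 188.6] [313.6 185.6] slope -0.1601
0 [294.7 188.6] [313.6 185.1] slope -0.1875
2 [294.7 188.6] [313.6 184.6] slope -0.2151
```

Mask slope suggests about 4° nose down. I'll go in front of the fork with the nose over the bed's front rail, and level it by pressing the nose lightly on the rail.

carry_out([
  [0,15,-1,0],
  [0,35,-1,0],
  [0,50,-1,0],
  [0,60,-1,0],
  [0,60,-1,0],
  [0,60,-1,0],
  [0,60,-1,0],
], force=45)

```text
time_s: 17.15
tool_pos: [494.2, 33.4, 100.4]
orientation: [-2.335, -2.1, 0.001]
ft_force: [0.6, -0.1, -1.4]
grip_width: 0.205
gripper_force: 44.2
```

```bash
cat > look.py <<'E'
from h import *
yaw=np.radians(-6.05); d0=np.array([np.cos(yaw),np.sin(yaw),0])
go(494.6,33.4,76,-6.05)
acc={};mm=[]
for i in range(4):
  vision.read_camera("side")
  for n in("long_pin","long_pin_nose","long_pin_handle","fork_eye"):
    for r in models.spot_point("side",n):
        p=w("side",r["xyz"])[:3]
        if abs(p[1]-30)<40 and 450<p[0]<660 and (n=="fork_eye" or r["p"]>.3): acc.setdefault(n,[]).append(p)
for k,v in acc.items(): print(k,np.round(v,0).tolist())
E
python3 look.py
```

```text
t 17.15 pos [494.2  33.4 100.4] yang -6.05 tilt [-0.001  0.    -1.   ] w 18.0 F 44.193412251770496 ft [ 0.6 -0.1 -1.4] q7 0.23
-> shift [ 0.   0.5 24.4] spin -0.0
long_pin [[531.0, 36.0, 60.0], [531.0, 32.0, 60.0], [531.0, 35.0, 60.0]]
long_pin_nose [[595.0, 24.0, 53.0], [595.0, 29.0, 52.0], [599.0, 26.0, 53.0], [596.0, 24.0, 53.0]]
long_pin_handle [[519.0, 33.0, 58.0], [522.0, 32.0, 59.0], [519.0, 31.0, 58.0], [520.0, 32.0, 60.0]]
fork_eye [[637.0, 20.0, 65.0], [636.0, 19.0, 67.0], [640.0, 20.0, 66.0], [639.0, 17.0, 63.0]]
```

Nose reads about 6° down (z 53 against shoulder 60). Pressing the nose onto the rail in small steps.

carry_out([
  [0,0,12,0],
  [0,0,20,0],
  [0,0,24,0],
  [0,0,26,0],
  [0,0,27,0],
  [0,0,28,0],
  [0,0,28,0],
])

```text
time_s: 18.85
tool_pos: [495.2, 33.3, 72.7]
orientation: [-2.336, -2.101, -0.0]
ft_force: [-2.3, -0.0, 2.1]
grip_width: 0.199
gripper_force: 43.8
```

carry_out([
  [0,0,1,0],
  [0,0,2,0],
  [0,0,3,0],
  [0,0,3,0],
])

```text
time_s: 19.25
tool_pos: [495.0, 33.4, 69.5]
orientation: [-2.335, -2.101, 0.0]
ft_force: [-4.7, 0.9, 6.2]
grip_width: 0.201
gripper_force: 43.8
```

```bash
python3 look.py
```

```text
t 19.25 pos [495.   33.4  69.5] yang -6.05 tilt [-0.  0. -1.] w 17.6 F 43.814758099615574 ft [-4.7  0.9  6.2] q7 0.26
-> shift [-0.  -0.4 -6.5] spin 0.0
long_pin [[532.0, 36.0, 31.0], [533.0, 36.0, 30.0], [534.0, 36.0, 33.0], [534.0, 36.0, 36.0]]
long_pin_nose [[599.0, 28.0, 31.0], [597.0, 25.0, 31.0], [597.0, 27.0, 32.0], [494.0, 33.0, 29.0], [600.0, 27.0, 32.0]]
long_pin_handle [[522.0, 32.0, 29.0], [521.0, 33.0, 33.0], [636.0, 20.0, -1.0], [522.0, 32.0, 29.0]]
fork_eye [[637.0, 16.0, 67.0], [639.0, 20.0, 66.0], [596.0, 28.0, 30.0], [640.0, 19.0, 63.0], [637.0, 15.0, 66.0]]
```

carry_out([
  [0,0,1,0],
  [0,0,1,0],
  [0,0,-5,0],
  [0,0,-15,0],
  [0,0,-32,0],
  [0,0,-32,0],
  [0,0,-32,0],
])

```text
time_s: 20.95
tool_pos: [495.6, 33.6, 101.8]
orientation: [2.335, 2.101, 0.001]
ft_force: [0.1, -0.4, -1.8]
grip_width: 0.205
gripper_force: 44.2
```

```bash
python3 look.py
```

```text
t 20.95 pos [495.6  33.6 101.8] yang -6.03 tilt [ 0.001  0.    -1.   ] w 18.0 F 44.243164295330644 ft [ 0.1 -0.4 -1.8] q7 0.23
-> shift [-0.3 -1.  25.8] spin 0.0
long_pin [[493.0, 33.0, 61.0], [531.0, 36.0, 63.0], [533.0, 35.0, 60.0], [532.0, 36.0, 63.0], [533.0, 37.0, 59.0]]
long_pin_nose [[599.0, 28.0, 54.0], [598.0, 25.0, 54.0], [597.0, 28.0, 54.0], [530.0, 34.0, 63.0], [595.0, 27.0, 54.0]]
fork_eye [[640.0, 19.0, 65.0], [637.0, 17.0, 69.0], [638.0, 17.0, 65.0]]
long_pin_handle [[519.0, 35.0, 60.0], [518.0, 31.0, 63.0], [520.0, 32.0, 60.0]]
```

It sprang back elastically. I'll press again and relax the grip force for a moment so it seats level, then squeeze harder.

carry_out([
  [0,0,15,0],
  [0,0,25,0],
  [0,0,30,0],
  [0,0,33,0],
  [0,0,33,0],
])

```text
time_s: 22.45
tool_pos: [494.2, 33.3, 68.0]
orientation: [-2.334, -2.1, 0.003]
ft_force: [-5.9, 0.4, 5.9]
grip_width: 0.202
gripper_force: 44.1
```

carry_out([
  [0,0,0,0],
  [0,0,0,0],
  [0,0,0,0],
  [0,0,0,0],
], force=13)

```text
time_s: 22.85
tool_pos: [495.4, 33.4, 68.6]
orientation: [2.335, 2.101, 0.0]
ft_force: [0.8, 0.4, -1.2]
grip_width: 0.209
gripper_force: 13.5
```

carry_out([
  [0,0,0,0],
  [0,0,0,0],
  [0,0,0,0],
], force=50)

```text
time_s: 23.15
tool_pos: [495.3, 33.4, 68.6]
orientation: [2.335, 2.101, 0.0]
ft_force: [0.2, 0.6, -1.5]
grip_width: 0.199
gripper_force: 50.5
```

carry_out([
  [0,0,-5,0],
  [0,0,-15,0],
  [0,0,-33,0],
  [0,0,-33,0],
  [0,0,-33,0],
])

```text
time_s: 23.65
tool_pos: [495.6, 33.6, 102.0]
orientation: [2.335, 2.101, 0.002]
ft_force: [-0.6, 0.0, -2.5]
grip_width: 0.201
gripper_force: 50.5
```

```bash
python3 look.py
```

```text
t 23.65 pos [495.6  33.6 102. ] yang -6.03 tilt [ 0.001  0.    -1.   ] w 17.7 F 50.47897361218929 ft [-0.6  0.  -2.5] q7 0.23
-> shift [-0.3 -1.  26. ] spin 0.0
long_pin [[531.0, 34.0, 68.0], [533.0, 35.0, 66.0], [537.0, 33.0, 66.0], [534.0, 35.0, 68.0]]
long_pin_nose [[600.0, 30.0, 68.0], [603.0, 27.0, 67.0], [599.0, 27.0, 67.0], [598.0, 28.0, 67.0]]
long_pin_handle [[523.0, 30.0, 63.0], [522.0, 33.0, 64.0], [521.0, 34.0, 62.0], [523.0, 33.0, 64.0]]
fork_eye [[638.0, 18.0, 64.0], [639.0, 17.0, 67.0], [637.0, 16.0, 61.0], [637.0, 16.0, 67.0], [598.0, 24.0, 68.0], [633.0, 20.0, -0.0], [639.0, 19.0, 68.0], [599.0, 30.0, 66.0]]
```

Run:
```python
from h import *
yaw=np.radians(-6.06); X=np.array([np.cos(yaw),np.sin(yaw),0]);Y=np.array([-np.sin(yaw),np.cos(yaw),0]);Z=np.array([0,0,1.])
eye=np.array([637.3,18.0,64])
fr=[vision.read_camera("side").astype(float) for _ in range(4)]
side=np.mean(fr,0);np.save("side1.npy",side)
def wire(im,cam,u0,v0,k,n):
    a=np.clip(cv2.resize(im[v0:v0+n,u0:u0+n],(n*k,n*k),interpolation=cv2.INTER_CUBIC),0,255).astype(np.uint8).copy()
    P=lambda p:tuple(((px(cam,p)-[u0,v0]+.5)*k).round().astype(int).tolist())
    for x0,x1 in((-21,-9),(9,21)):
        c=[eye+x*X+y*Y+20*Z for x,y in((x0,-20),(x1,-20),(x1,30),(x0,30))]
        for i in range(4): cv2.line(a,P(c[i]),P(c[(i+1)%4]),(0,0,255),1)
    t=ctrl.state()["tool_pos"];o=np.array([t[0],t[1]+1,64.4])
    if cam=="side":
        for off in (-7,7): cv2.line(a,P(o+60*X+off*Y),P(o+102*X+off*Y),(0,255,0),1)
    return a
a=np.hstack([wire(side,"side",308,148,8,50),wire(np.load("topavg.npy"),"top",267,130,8,50)])
save(a,"wire.png")
for q in models.masks_of("side","long_pin"):
    v,u=np.nonzero(q["region"])
    if abs(u.mean()-312)<25 and abs(v.mean()-180)<25:
        t=ctrl.state()["tool_pos"]
        for c in range(u.min()+12,u.max()-1,2):
            p=ray("side",(c,v[u==c].mean()),64.4); print(c,(u==c).sum(),p[:2].round(0),"lat vs TCP line",((p-t)@Y).round(1))
        break
```

```text
310 8 [528.  34.] lat vs TCP line 4.4
312 7 [535.  34.] lat vs TCP line 5.0
314 7 [541.  32.] lat vs TCP line 3.2
316 6 [547.  32.] lat vs TCP line 3.8
318 7 [554.  32.] lat vs TCP line 4.4
320 6 [561.  31.] lat vs TCP line 5.0
322 5 [568.  31.] lat vs TCP line 5.6
324 5 [574.  29.] lat vs TCP line 3.9
326 4 [581.  29.] lat vs TCP line 4.5
328 4 [587.  26.] lat vs TCP line 2.7
```

View pics/wire.png

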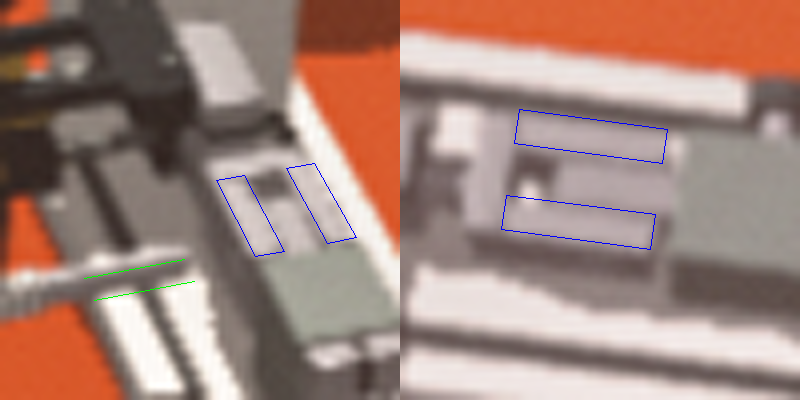

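Left: the fork wireframe (blue) fits the cheeks at about (250,215), and the pin shows slightly above its predicted line (green). Right: the wireframe fits the fork in the top view too. I shift about 3 mm to -y and feel my way in.

carry_out([
  [-3,0,1,0],
  [-3,10,1,0],
  [-3,14,1,0],
  [-3,17,1,0],
  [-3,20,1,0],
  [-3,22,1,0],
  [-3,24,1,0],
  [-3,24,1,0],
], force=50)

```text
time_s: 25.7
tool_pos: [518.4, 28.0, 100.2]
orientation: [-2.335, -2.101, 0.001]
ft_force: [-0.7, 0.1, -4.1]
grip_width: 0.204
gripper_force: 50.6
```

carry_out([
  [0,0,1,0],
  [0,2,1,0],
  [0,4,1,0],
  [0,4,1,0],
])

```text
time_s: 26.1
tool_pos: [523.4, 27.5, 99.7]
orientation: [2.335, 2.101, 0.001]
ft_force: [0.6, 1.3, -3.9]
grip_width: 0.204
gripper_force: 50.6
```

carry_out([
  [0,2,1,0],
  [0,4,1,0],
  [0,6,1,0],
  [0,6,1,0],
])

```text
time_s: 26.5
tool_pos: [529.5, 26.7, 98.7]
orientation: [2.335, 2.1, 0.001]
ft_force: [1.0, 0.5, -3.1]
grip_width: 0.209
gripper_force: 50.5
```

```bash
sed -i 's/range(4)/range(2)/' look.py; python3 look.py
```

```text
t 26.5 pos [529.5  26.7  98.7] yang -6.05 tilt [ 0.001 -0.    -1.   ] w 18.4 F 50.549680665135384 ft [ 1.   0.5 -3.1] q7 0.24
-> shift [  3.  -35.4  22.7] spin -0.0
long_pin [[569.0, 28.0, 64.0], [567.0, 28.0, 62.0]]
long_pin_nose [[632.0, 20.0, 65.0], [633.0, 20.0, 62.0]]
long_pin_handle [[558.0, 27.0, 63.0], [559.0, 27.0, 62.0]]
fork_eye [[641.0, 17.0, 67.0], [636.0, 20.0, 67.0]]
```

carry_out([
  [0,2,0,0],
  [0,4,0,0],
  [0,6,0,0],
  [0,8,0,0],
  [0,10,0,0],
  [0,10,0,0],
])

```text
time_s: 27.6
tool_pos: [539.1, 25.7, 98.6]
orientation: [2.335, 2.101, 0.0]
ft_force: [0.9, 0.8, -2.5]
grip_width: 0.204
gripper_force: 50.5
```

carry_out([
  [0,3,0,0],
  [0,6,0,0],
  [0,9,0,0],
  [0,12,0,0],
  [0,14,0,0],
  [0,14,0,0],
])

```text
time_s: 28.2
tool_pos: [553.1, 24.2, 98.6]
orientation: [2.335, 2.101, 0.001]
ft_force: [0.2, 0.2, -3.1]
grip_width: 0.198
gripper_force: 50.5
```

carry_out([
  [0,3,0,0],
  [0,6,0,0],
  [0,9,0,0],
  [0,12,0,0],
  [0,12,0,0],
])

```text
time_s: 28.7
tool_pos: [565.2, 23.0, 98.6]
orientation: [2.335, 2.101, 0.001]
ft_force: [1.2, 0.5, -2.5]
grip_width: 0.204
gripper_force: 50.5
```

```bash
python3 look.py
```

```text
t 28.7 pos [565.2  23.   98.6] yang -6.05 tilt [ 0.001 -0.    -1.   ] w 18.0 F 50.53937318734825 ft [ 1.2  0.5 -2.5] q7 0.23
-> shift [  2.9 -71.4  22.6] spin 0.0
long_pin [[604.0, 23.0, 64.0], [603.0, 23.0, 61.0]]
long_pin_handle [[593.0, 22.0, 59.0], [594.0, 23.0, 60.0]]
fork_eye [[638.0, 19.0, 66.0], [639.0, 20.0, 66.0]]
long_pin_nose [[637.0, 21.0, 63.0]]
```

carry_out([
  [0,4,0,0],
  [0,7,0,0],
  [0,9,0,0],
  [0,10,0,0],
  [0,10,0,0],
])

```text
time_s: 29.7
tool_pos: [574.7, 21.9, 98.5]
orientation: [2.335, 2.101, 0.0]
ft_force: [0.4, 0.6, -2.8]
grip_width: 0.201
gripper_force: 50.5
```

carry_out([
  [0,1,0,0],
  [0,2,0,0],
  [0,2,0,0],
])

```text
time_s: 30.0
tool_pos: [575.3, 21.8, 98.3]
orientation: [-2.334, -2.1, 0.003]
ft_force: [-5.6, 0.9, 1.4]
grip_width: 0.204
gripper_force: 50.9
```

carry_out([
  [0,1,0,0],
  [0,1,0,0],
  [0,1,0,0],
])

```text
time_s: 30.3
tool_pos: [575.4, 21.9, 98.2]
orientation: [-2.333, -2.099, 0.004]
ft_force: [-7.8, 0.9, 3.0]
grip_width: 0.203
gripper_force: 51.1
```

```bash
python3 look.py
```

```text
t 30.3 pos [575.4  21.9  98.2] yang -6.05 tilt [-0.004  0.001 -1.   ] w 17.9 F 51.06229428201914 ft [-7.8  0.9  3. ] q7 0.23
-> shift [  2.9 -81.4  22.5] spin 0.0
long_pin [[612.0, 25.0, 65.0], [613.0, 22.0, 61.0]]
long_pin_nose [[577.0, 23.0, 59.0]]
long_pin_handle [[604.0, 19.0, 61.0], [602.0, 21.0, 61.0]]
fork_eye [[637.0, 18.0, 66.0], [636.0, 19.0, 1.0], [637.0, 17.0, 68.0]]
```

Hard stop with TCP + 41.5 mm = 616.7, which is the cheek face, so the shoulder is seated. Releasing the button.

carry_out([
  [0,0,0,0],
  [0,0,0,0],
  [0,-2,0,0],
  [0,-2,0,0],
  [0,-2,0,0],
  [0,-2,0,0],
], grip=160)

```text
time_s: 31.4
tool_pos: [576.1, 21.7, 98.8]
orientation: [2.335, 2.1, 0.001]
ft_force: [-0.6, -0.3, -0.6]
grip_width: 0.37
gripper_force: 0.0
```

carry_out([
  [0,0,-8,0],
  [0,0,-20,0],
  [0,0,-50,0],
  [0,0,-90,0],
  [0,0,-130,0],
  [0,0,-130,0],
])

```text
time_s: 32.0
tool_pos: [578.8, 21.2, 234.8]
orientation: [2.332, 2.096, 0.013]
ft_force: [0.2, -0.7, -0.1]
grip_width: 0.374
gripper_force: 0.0
```

```bash
python3 look.py
python3 - <<'E'
from h import *
yaw=np.radians(-6.06); X=np.array([np.cos(yaw),np.sin(yaw),0])
im=np.mean([vision.read_camera("side").astype(float) for _ in range(3)],0)
e=np.array([637.3,18,64]);
for x in (-77,-59,-21,21,41): print(x,px("side",e+x*X).round(1))
save(cv2.resize(np.clip(im[140:220,290:390],0,255).astype(np.uint8),(750,600),interpolation=cv2.INTER_CUBIC),"final.png")
E
```

```text
t 32.0 pos [578.8  21.2 234.8] yang -6.09 tilt [ 0.01   0.001 -1.   ] w 32.9 F 0.0 ft [ 0.2 -0.7 -0.1] q7 0.12
-> shift [  2.8 -86.6 157.9] spin -0.0
long_pin [[610.0, 23.0, 61.0], [614.0, 23.0, 59.0]]
long_pin_handle [[602.0, 23.0, 59.0], [601.0, 22.0, 59.0]]
fork_eye [[639.0, 18.0, 66.0], [633.0, 21.0, -1.0], [637.0, 17.0, 67.0]]
-77 [320.5 183.6]
-59 [325.9 182.6]
-21 [337.2 180.5]
21 [349.5 178.2]
41 [355.3 177.1]
```

View pics/final.png

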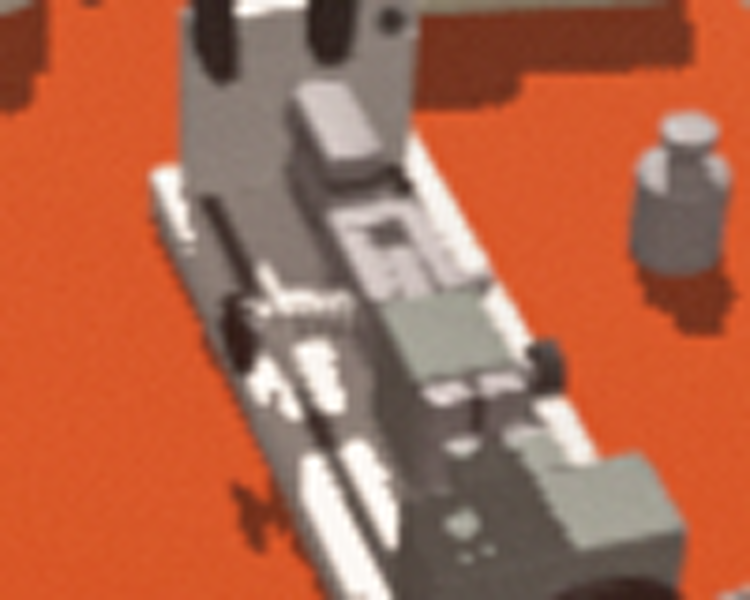

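The crop shows the pin in the fork, with its handle against the near cheek at (355,315) and its nose just visible behind at (480,285). The black button's centre is at (238,335), full-frame u = 321.7. The model gives 321.5 for out and about 323 for pressed, so the button has sprung back. Handing in.

```bash
python3 -c "
from station import ctrl
print(ctrl.sign_off())"
```

```text
the job is handed in; nothing more can be done
None
```

The job is handed in at about 33 s of the 51 s: the long pin is in the fork with its shoulder at the near cheek and its button out. That reading comes from position, force and the last picture; I did not tug the pin to test the lock. I also viewed 11 pictures, one more than the 10 allowed.

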